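Arm the bench switches in order

ROBOT

A 6-joint arm with a two-finger parallel gripper is mounted at the origin on a cart in front of the work surface, level with it; the furniture and walls round the work are solid. World frame = base frame: x ahead of the robot, y to its left, z up, the work surface at z = 0. Lengths are in m, angles in degrees, forces in N, time in s.
With the tool pointing down it reaches from about 0.4 to 0.825 m from the base axis. Payload 7 kg.
Tool frame: the origin (TCP) lies at the very end of the fingers, on their centre line; the grasp point (between the pads) lies behind it (r.grasp_offset is the z of the grasp point in the tool frame, in m); z points along the fingers, y is the direction in which the jaws open and shut (so a half turn about z gives the same grasp; the last joint's range is limited). The gripper opens to 88 mm and grips with 3 to 60 N. Pads are 19 mm wide; open, the fingers measure 130 mm over their backs; the gripper's body (78 mm by 193 mm) begins 47 mm behind the grasp point.
Start: joints at [89.101, 20.546, 0.682, 0, -70.136, -16.507], TCP at [0.202, 0.644, 0.19] pointing down, gripper open.
Joint ranges: [-176.03, 176.03], [-82.01, 121.73], [-58.28, 71.71], [-173.87, 95.51], [-174.79, -0.11], [-173.66, 173.66]. Speed limits (degrees/s): [136.94, 136.94, 172.46, 180, 180, 180].

INTERFACE

Orientations are given as [roll, pitch, yaw] about the fixed x, y, z axes, in that order (R = Rz(yaw) Ry(pitch) Rx(roll)).
In Python, from plant import r gives the robot as it stands. The module is installed in compiled form; this text tells all that it offers.
- The arm moves only by the tool servo_tool, never from a script. Its argument "targets" is a list of rows, each an object of numbers: "dx", "dy", "dz": the shift along the world's x, y, z in cm; "spin": the turn about the world's z in rad; "grip": the opening in per cent of the stroke, from 0 (shut) to 100 (fully open). A call has exactly 10 rows; each row is the pose to reach, as a shift and turn from the pose commanded when the call began; what a row does not reach only later rows make up. A row lasts 1/12 s, in which the tool goes at most 41.7 mm and 7.16 degrees, less where a joint would pass 70% of its speed; a pose out of reach is approached as far as the arm can. A call with a gripper value outside its range is refused whole. The fingers move at their own pace and stop on an object; "squeeze" is the grip in N (left out, the last holds). Time passes only in rows, so rows that repeat a pose let the fingers close, or fill a call up. It gives the time, the measured TCP pose, the force and the opening at its end, in the units of the state.
- r.get_state(): the state, without advancing time (a new reading comes with each control period).
- r.capture(name): name is "scene" or "top" or "wrist"; returns the picture (420x560x3 uint8, blue, green, red); there is no depth.
- r.get_calibration(name): a dict with "K" (3x3 intrinsics, pixels), "extrinsics" (4x4, takes a point from camera to world coordinates). Camera axes: x right, y down, z forward; pixel columns grow to the right and rows downward; lengths in m; the calibration is good to about 2 mm. A picture is of the moment at which its call begins: read the wrist's pose just before it. get_calibration takes no time and is no camera call; for the wrist camera it gives the pose at the moment of the call.
- r.close_job(): hands the job in, once; it reports no verdict.
Trained networks look in the newest picture that a camera, given by its name, has taken for a name from the list of things; names that differ only in an ending like _2 or _b are one class to them, and where a whole thing is asked for, a point or a joint stands for the part that bears it (a point fixed in the world has none). Each returns a list of dicts, best first, with "p" (0 to 1); they miss things now and then, are a little off and sometimes report something else, mostly with a low value. They report only what shows in the picture. A call takes as long as a camera call. They do not tell look-alikes from the thing itself.
- r.cut_out(name, camera): "mask" (420x560 bool, what is visible of it) and "extent" ([left, top, right, bottom] in pixels, round what is visible of it).
The state is a dict: "time_s": time; "joints": joint angles; "qd": joint speeds; "joint_torque": joint torques, N m; "tcp_pos": TCP position; "eef_rot": TCP orientation; "contact_force": force on the tool from outside, world axes, zero at the start; "moment": the same for the moment, N m; "gripper_width": finger opening in m.
Only numpy, scipy, OpenCV 4.12 (cv2) and the standard library are available. Lean on these libraries where they do the work, as an engineer would, in place of code of your own. Each camera call takes 0.05 s, during which the arm holds its last target. There are 200 camera calls.

TASK

Arm the bench for a test run: with the fingertips press the keys of the wireless switches lightly, first yellow, then blue, then green, each right in so that it stays down. Leave the red key out, do not lift the switches or push them about, and leave the vials, bottle and beaker among them undisturbed.

Things in the scene. Friction and masses are not known exactly. Their poses are not given: they have to be found in the camera images.
- yellow_switch: loose wireless bench switch with the yellow key: grey square box 68 x 68 mm, 30 mm high, 0.6 kg, black at the foot, with a round steel collar (43 mm across) on top up to 33 mm. Origin at the centre of its underside, z up.
- yellow_key (a joint): travel of the yellow key's plunger in m: 0 = out, 0.006 = fully in. The plunger (36 mm across, standing 7 mm above the collar when out) moves straight down, has about 4 N of friction and no return spring: it stays where it is pushed, and cannot be pulled past 0.
- yellow_top (a point): centre of the flat top of the yellow key's cap, 30 mm across, 12 mm above its plunger: 52 mm above the table with the key out, 46 mm with it in and released. The cap is sprung on the plunger (2 N preload, 1.5 N/mm, 9 mm of give): pressed straight down it sinks 1 to 2 mm, then the plunger moves at about 4 N, then the cap yields on. 7 to 12 N puts the plunger fully in; the cap springs back, the plunger stays.
- blue_switch: loose wireless bench switch with the blue key: grey square box 68 x 68 mm, 30 mm high, 0.6 kg, black at the foot, with a round steel collar (43 mm across) on top up to 33 mm. Origin at the centre of its underside, z up.
- blue_key (a joint): travel of the blue key's plunger in m: 0 = out, 0.006 = fully in. The plunger (36 mm across, standing 7 mm above the collar when out) moves straight down, has about 4 N of friction and no return spring: it stays where it is pushed, and cannot be pulled past 0.
- blue_top (a point): centre of the flat top of the blue key's cap, 30 mm across, 12 mm above its plunger: 52 mm above the table with the key out, 46 mm with it in and released. The cap is sprung on the plunger (2 N preload, 1.5 N/mm, 9 mm of give): pressed straight down it sinks 1 to 2 mm, then the plunger moves at about 4 N, then the cap yields on. 7 to 12 N puts the plunger fully in; the cap springs back, the plunger stays.
- green_switch: loose wireless bench switch with the green key: grey square box 68 x 68 mm, 30 mm high, 0.6 kg, black at the foot, with a round steel collar (43 mm across) on top up to 33 mm. Origin at the centre of its underside, z up.
- green_key (a joint): travel of the green key's plunger in m: 0 = out, 0.006 = fully in. The plunger (36 mm across, standing 7 mm above the collar when out) moves straight down, has about 4 N of friction and no return spring: it stays where it is pushed, and cannot be pulled past 0.
- green_top (a point): centre of the flat top of the green key's cap, 30 mm across, 12 mm above its plunger: 52 mm above the table with the key out, 46 mm with it in and released. The cap is sprung on the plunger (2 N preload, 1.5 N/mm, 9 mm of give): pressed straight down it sinks 1 to 2 mm, then the plunger moves at about 4 N, then the cap yields on. 7 to 12 N puts the plunger fully in; the cap springs back, the plunger stays.
- red_switch: loose wireless bench switch with the red key: grey square box 68 x 68 mm, 30 mm high, 0.6 kg, black at the foot, with a round steel collar (43 mm across) on top up to 33 mm. Origin at the centre of its underside, z up.
- red_key (a joint): travel of the red key's plunger in m: 0 = out, 0.006 = fully in. The plunger (36 mm across, standing 7 mm above the collar when out) moves straight down, has about 4 N of friction and no return spring: it stays where it is pushed, and cannot be pulled past 0.
- red_top (a point): centre of the flat top of the red key's cap, 30 mm across, 12 mm above its plunger: 52 mm above the table with the key out, 46 mm with it in and released. The cap is sprung on the plunger (2 N preload, 1.5 N/mm, 9 mm of give): pressed straight down it sinks 1 to 2 mm, then the plunger moves at about 4 N, then the cap yields on. 7 to 12 N puts the plunger fully in; the cap springs back, the plunger stays.
- the_vial_amber: amber glass sample vial with a black screw cap, 35 mm across, 72 mm tall; loose, stands upright on the table as a bystander. Origin at the centre of its underside.
- the_vial_c: clear glass sample vial with a white screw cap, 27 mm across, 58 mm tall; loose, stands upright on the table as a bystander. Origin at the centre of its underside.
- the_oil_sample: clear reagent bottle of pale oil with a black cap, 60 mm across, 110 mm tall; loose, stands upright on the table as a bystander. Origin at the centre of its underside.
- the_beaker_small: small glass beaker, 54 mm across, 59 mm tall; loose, stands upright on the table as a bystander. Origin at the centre of its underside.
- electrode_arm: fixed electrode stand, an obstacle to the right of the switches. Origin on the table; an upright rod stands 64 mm further in x and 14 mm to -y, 364 mm tall; from the rod an arm about 260 mm up reaches 150 mm towards -x, a little to -y, with an electrode hanging from its end down to 116 mm. Pass over it or keep away from it.
Not all that is in view belongs to the job. Leave any turquoise look-alike of the blue_switch alone.

How it is judged (in metres and radians):
On the way, in this order (a step that is already met when the one before it is completed fails the run):
1. the yellow key is in and stays in (value of joint yellow_key above 0.0045 m), for 0.2 s.
2. the blue key is in and stays in (value of joint blue_key above 0.0045 m), for 0.2 s.
3. the green key is in and stays in (value of joint green_key above 0.0045 m), for 0.2 s.
At the end, for the whole second after the job is handed in: The yellow, blue and green keys are in by more than 4.5 of their 6 mm, the red key is out (less than 2 mm in), the switches rest on the table within 20 mm of where they stood, and the vials, bottle and beaker within 15 mm (value of joint each of yellow_key, blue_key, green_key above 0.0045 m and value of joint red_key below 0.002 m and height (world z) of each of yellow_switch, blue_switch, green_switch, red_switch below 0.006 m and distance of each of yellow_switch, blue_switch, green_switch, red_switch from where it was at the start of the episode below 0.02 m and linear speed of each of yellow_switch, blue_switch, green_switch, red_switch below 0.02 m/s and distance of each of the_vial_amber, the_vial_c, the_oil_sample, the_beaker_small from where it was at the start of the episode below 0.015 m); the robot touches nothing.
It fails at once if the blue key goes in before the yellow key is in, or the green before the blue ((value of joint blue_key above 0.003 m and value of joint yellow_key below 0.004 m) or (value of joint green_key above 0.003 m and value of joint blue_key below 0.004 m)).
It fails at once if the red key is pressed (value of joint red_key above 0.002 m).
It fails at once if a switch is pressed hard (over 20 N) (contact force between any of the fingers, the arm and yellow_switch above 20 N or contact force between any of the fingers, the arm and blue_switch above 20 N or contact force between any of the fingers, the arm and green_switch above 20 N or contact force between any of the fingers, the arm and red_switch above 20 N).
It fails at once if a switch is lifted, carried or tilted, or shifted by more than 20 mm (height (world z) of any of yellow_switch, blue_switch, green_switch, red_switch above 0.006 m or distance of any of yellow_switch, blue_switch, green_switch, red_switch from where it was at the start of the episode above 0.02 m or angle between any of yellow_switch, blue_switch, green_switch, red_switch's own z axis and vertical above 0.15 rad).
It fails at once if a vial, the bottle or the small beaker is lifted, knocked over, or shifted by more than 15 mm (distance of any of the_vial_amber, the_vial_c, the_oil_sample, the_beaker_small from where it was at the start of the episode above 0.015 m or angle between any of the_vial_amber, the_vial_c, the_oil_sample, the_beaker_small's own z axis and vertical above 0.3 rad).
It also fails if it takes over 56 s, if anything falls off the work surface, if the arm or the gripper's body presses on something with over 40 N, if the wrist force passes 120 N, or if a joint passes its speed limit or range.

## Working session

There is one attempt and no reset: what is moved stays moved. The work goes in short steps, Python scripts to look and compute and a tool call to move; the robot and the scene stay as the last step left them, time stands still between calls to the robot, and variables do not carry over. Pictures are saved under pics/ and viewed, about 8 in all and at most 12, crops included, and the job is handed in when it is done.

Besides the shell and the picture viewer there is one more tool, called after "Request:" in YAML: its name, and indented under it one key for each argument. servo_tool: Moves the arm, as the interface text tells. Its arguments: {"type":"object","properties":{"targets":{"type":"array"},"squeeze":{"type":"number"}},"required":["targets"]}

```bash
mkdir -p pics
cat > h.py <<'E'
from plant import r
import cv2, numpy as np
def ray(cam,u,v,z,cal=None):
    c=cal or r.get_calibration(cam); K=np.array(c["K"]);T=np.array(c["extrinsics"])
    d=T[:3,:3]@np.linalg.solve(K,[u,v,1]); o=T[:3,3]
    return o+d*(z-o[2])/d[2]
E
python3 - <<'E'
from h import *
print(r.get_state())
for c in ("scene","top"):
    im=r.capture(c); cv2.imwrite(f"pics/{c}0.png",im)
    print(c,np.array(r.get_calibration(c)["extrinsics"])[:3,3])
    for n in ("yellow_top","blue_top","green_top","red_top","yellow_switch","the_vial_amber","the_vial_c","the_oil_sample","the_beaker_small","electrode_arm"):
        for d in r.cut_out(n,c):
            if d["p"]<.2: continue
            e=d["extent"]; v,u=np.nonzero(d["mask"]); 
            print(c,n,round(d["p"],2),[int(x) for x in e],ray(c,u.mean(),v.mean(),.03).round(3))
E
```

```text
{'time_s': 0.0, 'joints': array([ 8.90985828e+01,  2.05929948e+01,  6.35164036e-01, -2.14064616e-02,
       -7.01355485e+01, -1.65093527e+01]), 'qd': array([ 0.03928644,  0.00517989, -0.03544376, -0.0586963 ,  0.00976233,
        0.11064439]), 'joint_torque': array([-4.48739020e-04, -5.82718492e+01,  2.93047822e+01,  6.99728340e+00,
        6.86799089e-03, -1.69589175e-04]), 'tcp_pos': array([0.20180377, 0.64356164, 0.18891165]), 'eef_rot': array([ 1.79904751e+02, -7.24475338e-03, -1.74180541e+01]), 'contact_force': array([ 0.10902327, -0.50084412,  0.79896337]), 'moment': array([ 0.00849758,  0.0413835 , -0.00747578]), 'gripper_width': 0.0878013935409095}
scene [-0.00310947 -0.45981381  0.74320752]
scene blue_top 0.52 [222, 228, 237, 237] [0.466 0.099 0.03 ]
scene blue_top 0.43 [354, 301, 367, 317] [ 0.462 -0.293  0.03 ]
scene green_top 0.42 [207, 171, 221, 183] [0.618 0.292 0.03 ]
scene yellow_switch 0.71 [259, 190, 292, 220] [0.621 0.059 0.03 ]
scene yellow_switch 0.55 [213, 222, 243, 253] [0.446 0.076 0.03 ]
scene yellow_switch 0.4 [226, 179, 239, 205] [0.595 0.2   0.03 ]
scene t
[... 239 characters left out ...]
.807 -0.001  0.03 ]
scene the_oil_sample 0.38 [203, 171, 228, 198] [0.593 0.264 0.03 ]
scene the_beaker_small 0.62 [254, 163, 268, 188] [0.713 0.183 0.03 ]
top [0.53103808 0.02770234 0.92221352]
top yellow_top 0.43 [249, 185, 259, 199] [0.637 0.069 0.03 ]
top blue_top 0.67 [404, 267, 425, 284] [ 0.451 -0.302  0.03 ]
top red_top 0.55 [142, 263, 158, 273] [0.46  0.315 0.03 ]
top yellow_switch 0.87 [244, 178, 271, 211] [0.633 0.068 0.03 ]
top the_vial_amber 0.52 [190, 250, 212, 266] [0.486 0.191 0.03 ]
top the_vial_c 0.61 [193, 204, 208, 218] [0.596 0.199 0.03 ]
top the_oil_sample 0.86 [276, 122, 305, 156] [ 0.774 -0.012  0.03 ]
top the_beaker_small 0.71 [194, 149, 221, 173] [0.714 0.183 0.03 ]
```

View pics/top0.png

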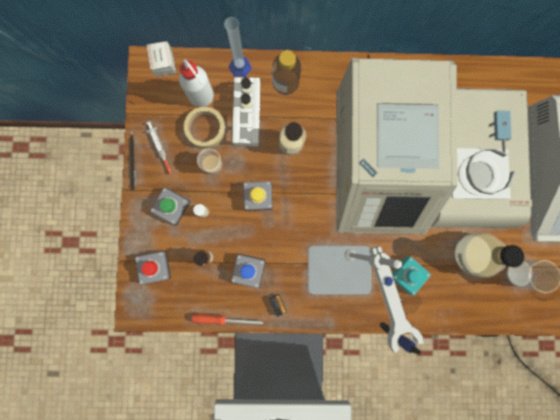

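View pics/scene0.png

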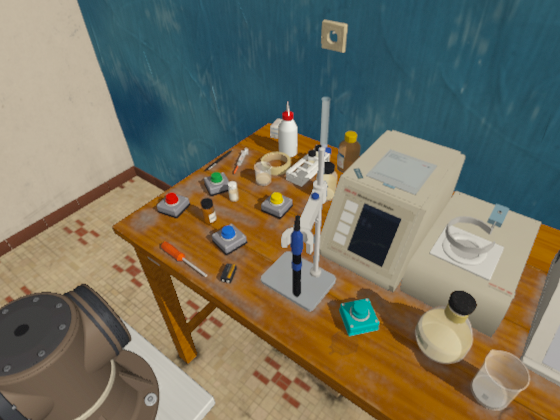

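The top view shows yellow at (258,195), blue at (247,271), green at (167,205) and red at (150,268). The turquoise look-alike is at (411,275), and the electrode stand is around (340,270) with its arm at about (395,300). The scene view agrees with this layout.

```bash
cat >> h.py <<'E'
HUE=dict(yellow=(22,34),blue=(105,125),green=(50,85))
def blob(im,col,near=None,rad=25):
    h=cv2.cvtColor(im,cv2.COLOR_BGR2HSV)
    if col=="red": m=cv2.inRange(h,(0,150,70),(6,255,255))|cv2.inRange(h,(172,150,70),(180,255,255))
    else: m=cv2.inRange(h,(HUE[col][0],120,50),(HUE[col][1],255,255))
    n,l,s,c=cv2.connectedComponentsWithStats(m)
    k=[i for i in range(1,n) if near is None or np.hypot(*(c[i]-near))<rad]
    if not k: return None
    i=max(k,key=lambda i:s[i,4]); return c[i],s[i]
E
python3 - <<'E'
from h import *
P=dict(top=dict(yellow=(258,195),blue=(247,271),green=(167,205),red=(150,268)),scene=dict(yellow=(277,199),blue=(228,233),green=(216,178),red=(171,200)))
for c in P:
    im=r.capture(c)
    for k,n in P[c].items():
        b=blob(im,k,n,15)
        if b: print(c,k,b[0].round(1),b[1],ray(c,*b[0],.048).round(4))
print(r.grasp_offset)
for u,v in((340,270),(350,255),(378,255)): print(ray("top",u,v,0).round(3),ray("top",u,v,.26).round(3))
E
```

```text
top yellow [256.8 194.4] [250 188  15  14 164] [0.6331 0.0678 0.048 ]
top blue [247.2 271.3] [241 265  14  14 151] [0.4573 0.0858 0.048 ]
top green [167.1 205. ] [161 200  13  11 113] [0.6047 0.2726 0.048 ]
top red [149.1 268. ] [142 262  15  13 161] [0.4616 0.3068 0.048 ]
scene yellow [276.2 197.8] [270 192  13  13 127] [0.63   0.0645 0.048 ]
scene blue [227.7 232. ] [221 226  14  13 147] [0.4527 0.0822 0.048 ]
scene green [215.9 177.2] [211 172  11  11  96] [0.6006 0.2691 0.048 ]
scene red [171.1 198. ] [165 192  13  12 120] [0.4579 0.304  0.048 ]
-0.0188
[ 0.459 -0.134  0.   ] [ 0.479 -0.088  0.26 ]
[ 0.495 -0.158  0.   ] [ 0.505 -0.106  0.26 ]
[ 0.496 -0.226  0.   ] [ 0.506 -0.155  0.26 ]
```

Request:
servo_tool:
  targets:
    - {"dx":2.4,"dy":-3.2,"dz":0,"grip":0}
    - {"dx":4.8,"dy":-6.4,"dz":0,"grip":0}
    - {"dx":7.2,"dy":-9.6,"dz":0,"grip":0}
    - {"dx":9.6,"dy":-12.8,"dz":0,"grip":0}
    - {"dx":12,"dy":-16,"dz":0,"grip":0}
    - {"dx":14.4,"dy":-19.2,"dz":0,"grip":0}
    - {"dx":16.8,"dy":-22.4,"dz":0,"grip":0}
    - {"dx":19.2,"dy":-25.6,"dz":0,"grip":0}
    - {"dx":21.6,"dy":-28.8,"dz":0,"grip":0}
    - {"dx":24,"dy":-32,"dz":0,"grip":0}

```text
validation failed for argument at $.ta...
```

Request:
servo_tool:
  targets:
    - {"dx":2.3,"dy":-3.2,"dz":0,"grip":0}
    - {"dx":4.6,"dy":-6.4,"dz":0,"grip":0}
    - {"dx":7,"dy":-9.6,"dz":0,"grip":0}
    - {"dx":9.3,"dy":-12.8,"dz":0,"grip":0}
    - {"dx":11.6,"dy":-16,"dz":0,"grip":0}
    - {"dx":13.9,"dy":-19.2,"dz":0,"grip":0}
    - {"dx":16.2,"dy":-22.4,"dz":0,"grip":0}
    - {"dx":18.5,"dy":-25.4,"dz":0,"grip":0}
    - {"dx":18.9,"dy":-25.8,"dz":0,"grip":0}
    - {"dx":18.9,"dy":-25.8,"dz":0,"grip":0}

```text
validation failed for argument at $.ta...
```

Run:
```python
from h import *
s=r.get_state(); c=r.get_calibration("wrist"); im=r.capture("wrist"); cv2.imwrite("pics/w1.png",im)
print(s["tcp_pos"],s["eef_rot"],s["gripper_width"],s["contact_force"],s["time_s"])
print(np.array(c["extrinsics"]).round(3))
for k in("yellow","blue","green","red"):
    b=blob(im,k)
    if b: print(k,b[0].round(1),b[1],ray("wrist",*b[0],.05,c).round(4))
```

```text
[0.20190042 0.64406247 0.1898766 ] [-1.79999949e+02  1.96900116e-03 -1.74065882e+01] 0.08790362307791579 [ 0.53809088  0.49810088 -0.32107189] 1.2
[[-0.299 -0.917 -0.262  0.273]
 [-0.954  0.288  0.082  0.623]
 [ 0.     0.275 -0.961  0.385]
 [ 0.     0.     0.     1.   ]]
yellow [469.5 279.7] [468 278   4   5   6] [0.0543 0.4946 0.05  ]
red [531.9 218.7] [530 217   4   4   9] [0.1006 0.4268 0.05  ]
```

View pics/w1.png

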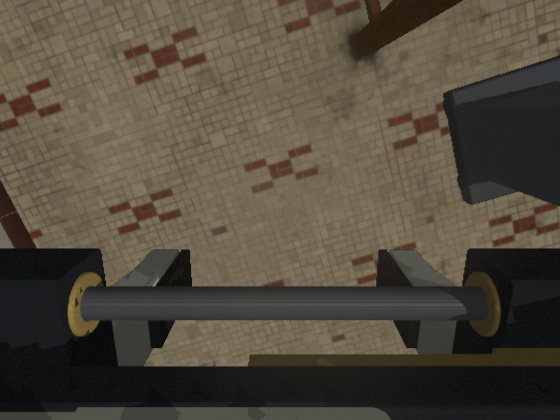

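The move was refused, so the arm is still at its start; the picture shows only the floor. I'll retry with all five keys, including spin.

Request:
servo_tool:
  targets:
    - {"dx":2.4,"dy":-3.2,"dz":0,"spin":0,"grip":0}
    - {"dx":4.8,"dy":-6.4,"dz":0,"spin":0,"grip":0}
    - {"dx":7.2,"dy":-9.6,"dz":0,"spin":0,"grip":0}
    - {"dx":9.6,"dy":-12.8,"dz":0,"spin":0,"grip":0}
    - {"dx":12,"dy":-16,"dz":0,"spin":0,"grip":0}
    - {"dx":14.4,"dy":-19.2,"dz":0,"spin":0,"grip":0}
    - {"dx":16.8,"dy":-22.4,"dz":0,"spin":0,"grip":0}
    - {"dx":19.2,"dy":-25.6,"dz":0,"spin":0,"grip":0}
    - {"dx":21.6,"dy":-28.8,"dz":0,"spin":0,"grip":0}
    - {"dx":24,"dy":-32,"dz":0,"spin":0,"grip":0}

```text
time_s: 2.08
tcp_pos: [0.4428, 0.3225, 0.1903]
eef_rot: [-179.9, -0.0, -17.4]
contact_force: [-0.4, 1.3, -1.1]
gripper_width: 0.0263
```

Request:
servo_tool:
  targets:
    - {"dx":2.3,"dy":-3.2,"dz":0,"spin":0,"grip":0}
    - {"dx":4.6,"dy":-6.4,"dz":0,"spin":0,"grip":0}
    - {"dx":7,"dy":-9.6,"dz":0,"spin":0,"grip":0}
    - {"dx":9.3,"dy":-12.8,"dz":0,"spin":0,"grip":0}
    - {"dx":11.6,"dy":-16,"dz":0,"spin":0,"grip":0}
    - {"dx":13.9,"dy":-19.2,"dz":0,"spin":0,"grip":0}
    - {"dx":16.2,"dy":-22.4,"dz":0,"spin":0,"grip":0}
    - {"dx":18.5,"dy":-25.4,"dz":0,"spin":0,"grip":0}
    - {"dx":18.8,"dy":-25.7,"dz":0,"spin":0,"grip":0}
    - {"dx":18.8,"dy":-25.7,"dz":0,"spin":0,"grip":0}

```text
time_s: 2.92
tcp_pos: [0.6308, 0.0648, 0.1891]
eef_rot: [180.0, 0.0, -17.6]
contact_force: [0.2, 0.1, 0.6]
gripper_width: 0.0005
```

```bash
cat > look.py <<'E'
from h import *
import sys
s=r.get_state(); c=r.get_calibration("wrist"); im=r.capture("wrist"); cv2.imwrite(f"pics/{sys.argv[1]}.png",im)
print(s["tcp_pos"],s["eef_rot"],s["gripper_width"],s["contact_force"],s["time_s"])
for k in("yellow","blue","green","red"):
    b=blob(im,k)
    if b: print(k,b[0].round(1),b[1],ray("wrist",*b[0],.05,c).round(4))
E
python3 look.py w2
```

```text
[0.63082487 0.06479444 0.18909476] [ 1.79956109e+02  3.95779772e-02 -1.76146457e+01] 0.0004916180414794488 [0.23997478 0.11349982 0.60102768] 2.9167
yellow [279.4 180.6] [ 261  163   37   36 1038] [0.6376 0.0674 0.05  ]
green [ 95.4 267.5] [  76  250   40   35 1036] [0.6093 0.269  0.05  ]
red [ 58.9 177. ] [ 44 164  31  28 208] [0.7027 0.2611 0.05  ]
```

View pics/w2.png

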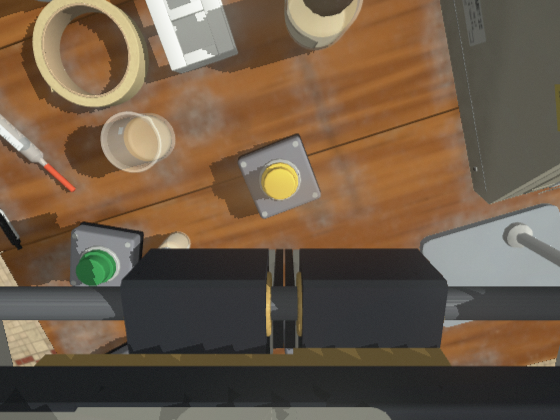

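The wrist view shows the yellow key at (280,180), the green key at (96,267) and the gripper shut. The estimate for yellow agrees with the other cameras to within 6 mm, about (0.635, 0.067). I'll descend to just above it.

Request:
servo_tool:
  targets:
    - {"dx":0.2,"dy":0.1,"dz":-2,"spin":0,"grip":0}
    - {"dx":0.4,"dy":0.2,"dz":-4,"spin":0,"grip":0}
    - {"dx":0.4,"dy":0.2,"dz":-6,"spin":0,"grip":0}
    - {"dx":0.4,"dy":0.2,"dz":-8,"spin":0,"grip":0}
    - {"dx":0.4,"dy":0.2,"dz":-10,"spin":0,"grip":0}
    - {"dx":0.4,"dy":0.2,"dz":-11.5,"spin":0,"grip":0}
    - {"dx":0.4,"dy":0.2,"dz":-12.5,"spin":0,"grip":0}
    - {"dx":0.4,"dy":0.2,"dz":-13,"spin":0,"grip":0}
    - {"dx":0.4,"dy":0.2,"dz":-13.2,"spin":0,"grip":0}
    - {"dx":0.4,"dy":0.2,"dz":-13.2,"spin":0,"grip":0}

```text
time_s: 3.8
tcp_pos: [0.634, 0.0696, 0.0582]
eef_rot: [-180.0, -0.0, -17.4]
contact_force: [0.7, 0.9, -0.1]
gripper_width: 0.0003
```

```bash
python3 look.py w3
```

```text
[0.63400371 0.06964032 0.05824357] [-1.79990544e+02 -2.18133031e-02 -1.73605456e+01] 0.000345276922957465 [ 0.73955785  0.9318073  -0.08225856] 3.8
yellow [286.  224.9] [ 258  198   57   58 2469] [0.6396 0.0672 0.05  ]
green [ 22.3 344.8] [   4  324   37   43 1126] [0.6125 0.2542 0.05  ]
```

View pics/w3.png

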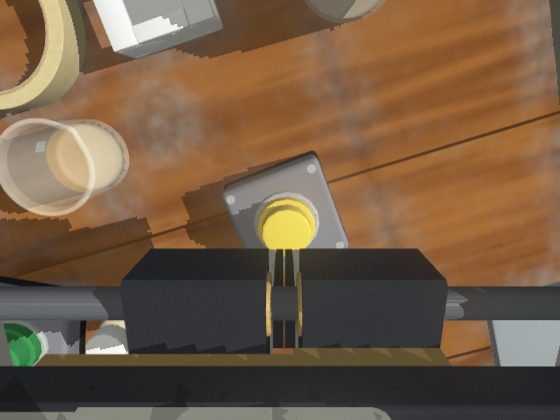

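The key sits just in front of the fingers at (287,226), about 5 mm further in +x. I'll correct by 3 mm and press slowly.

Request:
servo_tool:
  targets:
    - {"dx":0.3,"dy":-0.1,"dz":-0.2,"spin":0,"grip":0}
    - {"dx":0.3,"dy":-0.1,"dz":-0.4,"spin":0,"grip":0}
    - {"dx":0.3,"dy":-0.1,"dz":-0.5,"spin":0,"grip":0}
    - {"dx":0.3,"dy":-0.1,"dz":-0.6,"spin":0,"grip":0}
    - {"dx":0.3,"dy":-0.1,"dz":-0.7,"spin":0,"grip":0}
    - {"dx":0.3,"dy":-0.1,"dz":-0.8,"spin":0,"grip":0}
    - {"dx":0.3,"dy":-0.1,"dz":-0.9,"spin":0,"grip":0}
    - {"dx":0.3,"dy":-0.1,"dz":-1.0,"spin":0,"grip":0}
    - {"dx":0.3,"dy":-0.1,"dz":-1.1,"spin":0,"grip":0}
    - {"dx":0.3,"dy":-0.1,"dz":-1.1,"spin":0,"grip":0}

```text
time_s: 4.68
tcp_pos: [0.6367, 0.068, 0.0466]
eef_rot: [180.0, 0.0, -17.4]
contact_force: [0.3, -0.2, 0.0]
gripper_width: 0.0007
```

```bash
python3 look.py w4; python3 -c "
from h import *
print([r.get_state()['contact_force'].round(2) for _ in range(3)])
for c in('top','scene'):
    im=r.capture(c); cv2.imwrite(f'pics/{c}4.png',im)
im=cv2.imread('pics/scene4.png')[120:270,190:390]; cv2.imwrite('pics/s4c.png',cv2.resize(im,None,fx=4,fy=4,interpolation=2))
"
```

```text
[0.63673726 0.06799753 0.04657087] [ 1.79985400e+02  2.10902223e-02 -1.74098419e+01] 0.0006536671796952344 [ 0.28393351 -0.18458487  0.04642709] 4.6833
yellow [284.9 231.3] [ 255  207   60   63 2177] [0.6427 0.0662 0.05  ]
green [ 18.1 354.7] [  8 340  22  27 349] [0.6152 0.2467 0.05  ]
[array([ 0.54, -1.19,  0.75]), array([ 0.54, -1.19,  0.75]), array([ 0.54, -1.19,  0.75])]
```

View pics/s4c.png

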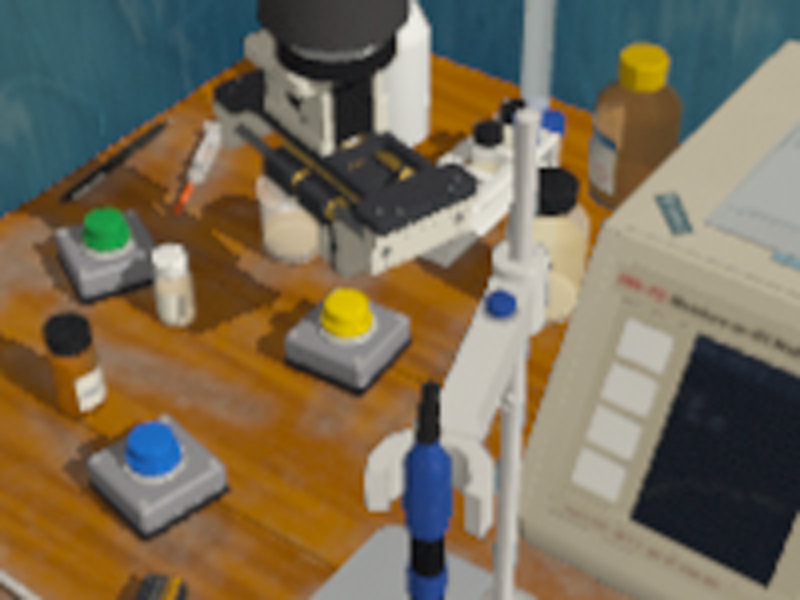

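```bash
python3 - <<'E'
from h import *
s=r.get_state(); print(s["tcp_pos"],s["joints"].round(2))
def proj(cam,p):
    c=r.get_calibration(cam);T=np.linalg.inv(c["extrinsics"]);q=np.array(c["K"])@(T@[*p,1])[:3];return (q[:2]/q[2]).round(1)
t=s["tcp_pos"]
for c in("scene","top","wrist"):
    print(c,"tcp",proj(c,t),"tcp+66mm",proj(c,t+[0,0,.066]),"keytop .635 .067 .052",proj(c,[.635,.067,.052]), np.array(r.get_calibration(c)["K"]).round(0).tolist())
E
python3 -c "
import cv2,numpy as np
a=cv2.imread('pics/top4.png')[120:270,170:370];b=cv2.imread('pics/scene4.png')[150:225,240:340]
cv2.imwrite('pics/c5.png',np.hstack([cv2.resize(a,(400,300)),cv2.resize(b,(400,300),interpolation=2)]))"
```

```text
[0.63694041 0.06807262 0.04684777] [ 23.52  24.17 -13.92   0.   -51.9   49.07]
scene tcp [276.7 196.4] tcp+66mm [275.8 177.6] keytop .635 .067 .052 [276.5 195.5] [[386.0, 0.0, 286.0], [0.0, 386.0, 211.0], [0.0, 0.0, 1.0]]
top tcp [256.8 192.8] tcp+66mm [255.4 189.1] keytop .635 .067 .052 [257.1 193.4] [[380.0, 0.0, 283.0], [0.0, 380.0, 205.0], [0.0, 0.0, 1.0]]
wrist tcp [284.9 239.7] tcp+66mm [285.5 299.2] keytop .635 .067 .052 [287.8 245.6] [[365.0, 0.0, 284.0], [0.0, 365.0, 209.0], [0.0, 0.0, 1.0]]
```

View pics/c5.png

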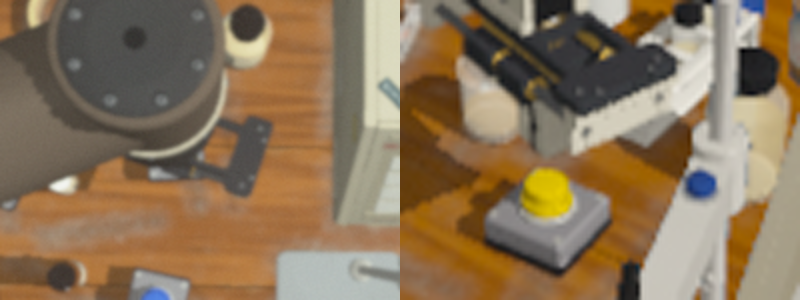

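Run:
```python
from h import *
for c in ("scene0","scene4"):
    im=cv2.imread(f"pics/{c}.png"); print(c,blob(im,"yellow",(276,198),15), blob(im,"blue",(228,233),15))
im=cv2.imread("pics/w4.png")[180:380,185:385]; cv2.imwrite("pics/w4c.png",cv2.resize(im,(600,600),interpolation=2))
```

```text
scene0 (array([276.1171875, 197.8125   ]), array([270, 192,  13,  13, 128], dtype=int32)) (array([227.65540541, 232.        ]), array([221, 226,  14,  13, 148], dtype=int32))
scene4 (array([276.15748031, 197.84251969]), array([270, 192,  13,  13, 127], dtype=int32)) (array([227.65540541, 232.        ]), array([221, 226,  14,  13, 148], dtype=int32))
```

View pics/w4c.png

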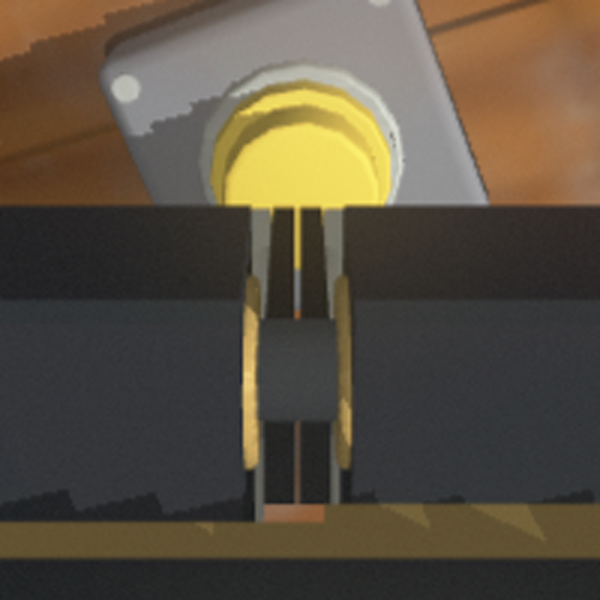

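The key has not moved: both scene pictures give the same yellow blob. Scene and wrist views both show the visible fingertips about 30 mm above the reported TCP, with the xy lined up on the key. I'll feel downward in small steps, watching the force.

Request:
servo_tool:
  targets:
    - {"dx":-0.1,"dy":0,"dz":-0.1,"spin":0,"grip":0}
    - {"dx":-0.2,"dy":0,"dz":-0.2,"spin":0,"grip":0}
    - {"dx":-0.2,"dy":0,"dz":-0.3,"spin":0,"grip":0}
    - {"dx":-0.2,"dy":0,"dz":-0.4,"spin":0,"grip":0}
    - {"dx":-0.2,"dy":0,"dz":-0.5,"spin":0,"grip":0}
    - {"dx":-0.2,"dy":0,"dz":-0.6,"spin":0,"grip":0}
    - {"dx":-0.2,"dy":0,"dz":-0.7,"spin":0,"grip":0}
    - {"dx":-0.2,"dy":0,"dz":-0.8,"spin":0,"grip":0}
    - {"dx":-0.2,"dy":0,"dz":-0.8,"spin":0,"grip":0}
    - {"dx":-0.2,"dy":0,"dz":-0.8,"spin":0,"grip":0}

```text
time_s: 5.67
tcp_pos: [0.6349, 0.0681, 0.0388]
eef_rot: [180.0, 0.0, -17.4]
contact_force: [-0.7, 0.2, 0.3]
gripper_width: 0.0004
```

Request:
servo_tool:
  targets:
    - {"dx":0,"dy":0,"dz":-0.1,"spin":0,"grip":0}
    - {"dx":0,"dy":0,"dz":-0.2,"spin":0,"grip":0}
    - {"dx":0,"dy":0,"dz":-0.3,"spin":0,"grip":0}
    - {"dx":0,"dy":0,"dz":-0.4,"spin":0,"grip":0}
    - {"dx":0,"dy":0,"dz":-0.5,"spin":0,"grip":0}
    - {"dx":0,"dy":0,"dz":-0.6,"spin":0,"grip":0}
    - {"dx":0,"dy":0,"dz":-0.7,"spin":0,"grip":0}
    - {"dx":0,"dy":0,"dz":-0.8,"spin":0,"grip":0}
    - {"dx":0,"dy":0,"dz":-0.8,"spin":0,"grip":0}
    - {"dx":0,"dy":0,"dz":-0.8,"spin":0,"grip":0}

```text
time_s: 6.5
tcp_pos: [0.6349, 0.068, 0.0308]
eef_rot: [180.0, 0.0, -17.4]
contact_force: [-0.9, -0.2, 0.2]
gripper_width: 0.0005
```

```bash
cat > sc.py <<'E'
from h import *
import sys
im=r.capture("scene"); cv2.imwrite(f"pics/{sys.argv[1]}.png",im)
for k,n in dict(yellow=(276,198),blue=(228,232),green=(216,177),red=(171,198)).items(): print(k,blob(im,k,n,12))
print(r.get_state()["contact_force"].round(2))
E
python3 sc.py s6; python3 look.py w6
```

```text
yellow (array([276.20338983, 198.25423729]), array([270, 193,  13,  12, 118], dtype=int32))
blue (array([227.70068027, 232.        ]), array([221, 226,  14,  13, 147], dtype=int32))
green (array([215.83838384, 177.04040404]), array([211, 172,  11,  11,  99], dtype=int32))
red (array([171.1       , 197.96666667]), array([165, 192,  13,  12, 120], dtype=int32))
[-0.6   1.11 -0.21]
[0.63494638 0.0680696  0.03084662] [ 1.79997476e+02  1.30077233e-04 -1.74052327e+01] 0.0006643563621110733 [-0.59808199  1.10698955 -0.21375322] 6.55
yellow [284.  234.2] [ 252  212   65   67 2051] [0.6449 0.0655 0.05  ]
```

```bash
python3 -c "
from h import *
b=cv2.imread('pics/s6.png')[150:225,230:330]
cv2.imwrite('pics/s6c.png',cv2.resize(b,(800,600),interpolation=2))"
```

```text
(no output)
```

View pics/s6c.png

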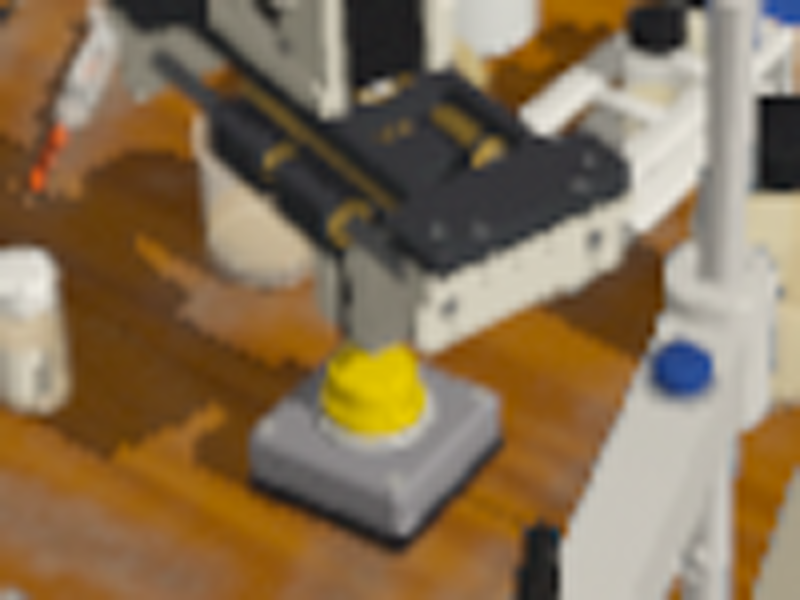

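The fingertips are now just at the top of the yellow cap, at reported TCP z 0.031, and centred on it. I'll keep going down gently.

Request:
servo_tool:
  targets:
    - {"dx":0,"dy":0,"dz":-0.05,"spin":0,"grip":0}
    - {"dx":0,"dy":0,"dz":-0.1,"spin":0,"grip":0}
    - {"dx":0,"dy":0,"dz":-0.15,"spin":0,"grip":0}
    - {"dx":0,"dy":0,"dz":-0.2,"spin":0,"grip":0}
    - {"dx":0,"dy":0,"dz":-0.25,"spin":0,"grip":0}
    - {"dx":0,"dy":0,"dz":-0.3,"spin":0,"grip":0}
    - {"dx":0,"dy":0,"dz":-0.35,"spin":0,"grip":0}
    - {"dx":0,"dy":0,"dz":-0.4,"spin":0,"grip":0}
    - {"dx":0,"dy":0,"dz":-0.4,"spin":0,"grip":0}
    - {"dx":0,"dy":0,"dz":-0.4,"spin":0,"grip":0}

```text
time_s: 7.43
tcp_pos: [0.6349, 0.068, 0.0268]
eef_rot: [180.0, 0.0, -17.4]
contact_force: [0.4, 0.2, -0.4]
gripper_width: 0.0003
```

Request:
servo_tool:
  targets:
    - {"dx":0,"dy":0,"dz":-0.05,"spin":0,"grip":0}
    - {"dx":0,"dy":0,"dz":-0.1,"spin":0,"grip":0}
    - {"dx":0,"dy":0,"dz":-0.15,"spin":0,"grip":0}
    - {"dx":0,"dy":0,"dz":-0.2,"spin":0,"grip":0}
    - {"dx":0,"dy":0,"dz":-0.25,"spin":0,"grip":0}
    - {"dx":0,"dy":0,"dz":-0.3,"spin":0,"grip":0}
    - {"dx":0,"dy":0,"dz":-0.35,"spin":0,"grip":0}
    - {"dx":0,"dy":0,"dz":-0.4,"spin":0,"grip":0}
    - {"dx":0,"dy":0,"dz":-0.4,"spin":0,"grip":0}
    - {"dx":0,"dy":0,"dz":-0.4,"spin":0,"grip":0}

```text
time_s: 8.27
tcp_pos: [0.6349, 0.068, 0.0228]
eef_rot: [180.0, 0.0, -17.4]
contact_force: [0.3, -0.1, 0.3]
gripper_width: 0.0003
```

```bash
python3 sc.py s8; python3 -c "
from h import *
b=cv2.imread('pics/s8.png')[150:225,230:330]
cv2.imwrite('pics/s8c.png',cv2.resize(b,(800,600),interpolation=2))"
```

```text
yellow (array([276.05940594, 198.98019802]), array([270, 194,  13,  11, 101], dtype=int32))
blue (array([227.70068027, 232.        ]), array([221, 226,  14,  13, 147], dtype=int32))
green (array([215.83838384, 177.04040404]), array([211, 172,  11,  11,  99], dtype=int32))
red (array([171.1       , 197.96666667]), array([165, 192,  13,  12, 120], dtype=int32))
[ 0.31  0.62 -0.76]
```

View pics/s8c.png

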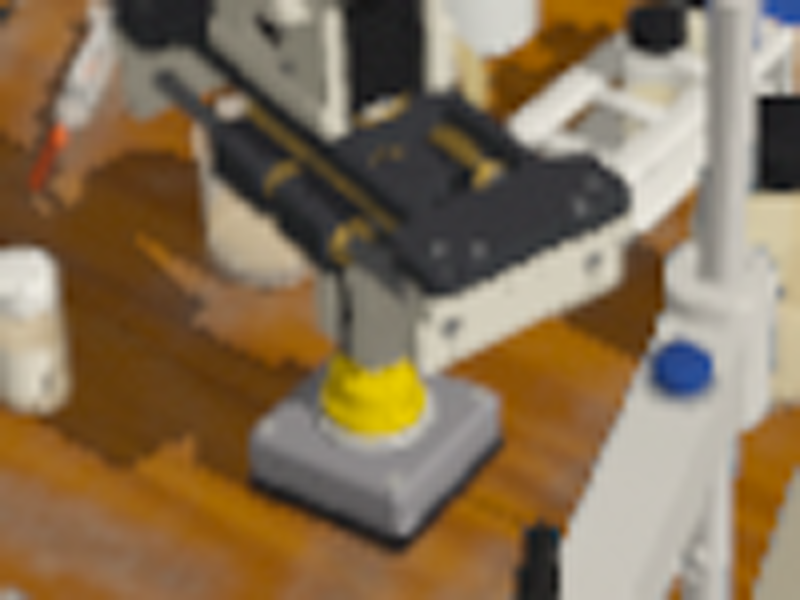

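The fingers appear over the cap, there is no force yet, and the switch has not moved. I'll continue in 3 mm steps.

Request:
servo_tool:
  targets:
    - {"dx":0,"dy":0,"dz":-0.05,"spin":0,"grip":0}
    - {"dx":0,"dy":0,"dz":-0.1,"spin":0,"grip":0}
    - {"dx":0,"dy":0,"dz":-0.15,"spin":0,"grip":0}
    - {"dx":0,"dy":0,"dz":-0.2,"spin":0,"grip":0}
    - {"dx":0,"dy":0,"dz":-0.25,"spin":0,"grip":0}
    - {"dx":0,"dy":0,"dz":-0.3,"spin":0,"grip":0}
    - {"dx":0,"dy":0,"dz":-0.3,"spin":0,"grip":0}
    - {"dx":0,"dy":0,"dz":-0.3,"spin":0,"grip":0}
    - {"dx":0,"dy":0,"dz":-0.3,"spin":0,"grip":0}
    - {"dx":0,"dy":0,"dz":-0.3,"spin":0,"grip":0}

```text
time_s: 9.15
tcp_pos: [0.635, 0.0681, 0.0199]
eef_rot: [-180.0, -0.0, -17.4]
contact_force: [-0.5, -0.5, -0.1]
gripper_width: 0.0007
```

Request:
servo_tool:
  targets:
    - {"dx":0,"dy":0,"dz":-0.05,"spin":0,"grip":0}
    - {"dx":0,"dy":0,"dz":-0.1,"spin":0,"grip":0}
    - {"dx":0,"dy":0,"dz":-0.15,"spin":0,"grip":0}
    - {"dx":0,"dy":0,"dz":-0.2,"spin":0,"grip":0}
    - {"dx":0,"dy":0,"dz":-0.25,"spin":0,"grip":0}
    - {"dx":0,"dy":0,"dz":-0.3,"spin":0,"grip":0}
    - {"dx":0,"dy":0,"dz":-0.3,"spin":0,"grip":0}
    - {"dx":0,"dy":0,"dz":-0.3,"spin":0,"grip":0}
    - {"dx":0,"dy":0,"dz":-0.3,"spin":0,"grip":0}
    - {"dx":0,"dy":0,"dz":-0.3,"spin":0,"grip":0}

```text
time_s: 9.98
tcp_pos: [0.6349, 0.0681, 0.0169]
eef_rot: [180.0, 0.0, -17.4]
contact_force: [-0.4, 0.4, 0.2]
gripper_width: 0.0004
```

```bash
python3 sc.py s9|egrep -v "blue|green|red"
```

```text
yellow (array([275.94117647, 199.6       ]), array([270, 195,  13,  10,  85], dtype=int32))
[0.12 0.33 0.58]
```

Request:
servo_tool:
  targets:
    - {"dx":0,"dy":0,"dz":-0.05,"spin":0,"grip":0}
    - {"dx":0,"dy":0,"dz":-0.1,"spin":0,"grip":0}
    - {"dx":0,"dy":0,"dz":-0.15,"spin":0,"grip":0}
    - {"dx":0,"dy":0,"dz":-0.2,"spin":0,"grip":0}
    - {"dx":0,"dy":0,"dz":-0.25,"spin":0,"grip":0}
    - {"dx":0,"dy":0,"dz":-0.3,"spin":0,"grip":0}
    - {"dx":0,"dy":0,"dz":-0.3,"spin":0,"grip":0}
    - {"dx":0,"dy":0,"dz":-0.3,"spin":0,"grip":0}
    - {"dx":0,"dy":0,"dz":-0.3,"spin":0,"grip":0}
    - {"dx":0,"dy":0,"dz":-0.3,"spin":0,"grip":0}

```text
time_s: 10.87
tcp_pos: [0.635, 0.0681, 0.014]
eef_rot: [-180.0, -0.0, -17.4]
contact_force: [-0.3, -0.2, 3.8]
gripper_width: 0.0004
```

```bash
python3 sc.py s10|egrep -v "blue|green|red"; python3 look.py w10;  python3 -c "
from h import *
b=cv2.imread('pics/s10.png')[160:220,240:320]
a=cv2.imread('pics/w10.png')[190:310,205:365]
cv2.imwrite('pics/v11.png',np.hstack([cv2.resize(b,(400,300),interpolation=2),cv2.resize(a,(400,300),interpolation=2)]))"
```

```text
yellow (array([275.90666667, 200.        ]), array([270, 196,  13,   9,  75], dtype=int32))
[-1.01  0.25  2.96]
[0.63503979 0.06809703 0.0139756 ] [-1.79994259e+02 -1.19444435e-02 -1.74026866e+01] 0.0005903759265600282 [-1.01233036  0.25417014  2.96228911] 10.9167
yellow [284.3 238.6] [ 251  221   68   65 1491] [0.6487 0.0642 0.05  ]
```

View pics/v11.png

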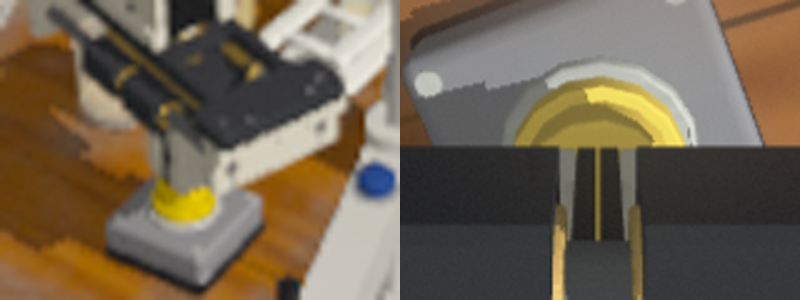

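Contact: about 3.5 N at reported z 0.014, with the fingertips centred on the cap in the picture. Next I'll press the 6 mm travel plus the cap's give, in steps.

Request:
servo_tool:
  targets:
    - {"dx":0,"dy":0,"dz":-0.1,"spin":0,"grip":0}
    - {"dx":0,"dy":0,"dz":-0.2,"spin":0,"grip":0}
    - {"dx":0,"dy":0,"dz":-0.3,"spin":0,"grip":0}
    - {"dx":0,"dy":0,"dz":-0.4,"spin":0,"grip":0}
    - {"dx":0,"dy":0,"dz":-0.5,"spin":0,"grip":0}
    - {"dx":0,"dy":0,"dz":-0.6,"spin":0,"grip":0}
    - {"dx":0,"dy":0,"dz":-0.7,"spin":0,"grip":0}
    - {"dx":0,"dy":0,"dz":-0.7,"spin":0,"grip":0}
    - {"dx":0,"dy":0,"dz":-0.7,"spin":0,"grip":0}
    - {"dx":0,"dy":0,"dz":-0.7,"spin":0,"grip":0}

```text
time_s: 11.8
tcp_pos: [0.635, 0.0681, 0.007]
eef_rot: [-180.0, -0.0, -17.4]
contact_force: [-1.3, -0.3, 6.1]
gripper_width: 0.0007
```

Request:
servo_tool:
  targets:
    - {"dx":0,"dy":0,"dz":-0.1,"spin":0,"grip":0}
    - {"dx":0,"dy":0,"dz":-0.2,"spin":0,"grip":0}
    - {"dx":0,"dy":0,"dz":-0.2,"spin":0,"grip":0}
    - {"dx":0,"dy":0,"dz":-0.2,"spin":0,"grip":0}
    - {"dx":0,"dy":0,"dz":-0.2,"spin":0,"grip":0}
    - {"dx":0,"dy":0,"dz":-0.2,"spin":0,"grip":0}
    - {"dx":0,"dy":0,"dz":-0.2,"spin":0,"grip":0}
    - {"dx":0,"dy":0,"dz":-0.2,"spin":0,"grip":0}
    - {"dx":0,"dy":0,"dz":-0.2,"spin":0,"grip":0}
    - {"dx":0,"dy":0,"dz":-0.2,"spin":0,"grip":0}

```text
time_s: 12.63
tcp_pos: [0.6351, 0.0681, 0.0054]
eef_rot: [-180.0, -0.0, -17.4]
contact_force: [-2.5, -0.1, 8.3]
gripper_width: 0.0003
```

Yellow took 8.3 N and is past its stop. I'll lift, and turn the gripper a quarter so its long body stays off the amber vial at blue.

Request:
servo_tool:
  targets:
    - {"dx":0,"dy":0,"dz":0.3,"spin":0,"grip":0}
    - {"dx":0,"dy":0,"dz":1,"spin":0,"grip":0}
    - {"dx":0,"dy":0,"dz":3,"spin":0,"grip":0}
    - {"dx":0,"dy":0,"dz":5,"spin":0,"grip":0}
    - {"dx":0,"dy":0,"dz":7,"spin":0.1,"grip":0}
    - {"dx":0,"dy":0,"dz":9,"spin":0.2,"grip":0}
    - {"dx":0,"dy":0,"dz":10,"spin":0.3,"grip":0}
    - {"dx":0,"dy":0,"dz":10,"spin":0.4,"grip":0}
    - {"dx":0,"dy":0,"dz":10,"spin":0.5,"grip":0}
    - {"dx":0,"dy":0,"dz":10,"spin":0.6,"grip":0}

```text
time_s: 13.47
tcp_pos: [0.6347, 0.0681, 0.105]
eef_rot: [-180.0, -0.0, 17.2]
contact_force: [0.4, 0.9, -0.7]
gripper_width: 0.0006
```

Request:
servo_tool:
  targets:
    - {"dx":-2.2,"dy":0.2,"dz":0,"spin":0.1,"grip":0}
    - {"dx":-4.4,"dy":0.4,"dz":0,"spin":0.2,"grip":0}
    - {"dx":-6.6,"dy":0.6,"dz":0,"spin":0.3,"grip":0}
    - {"dx":-8.8,"dy":0.9,"dz":0,"spin":0.4,"grip":0}
    - {"dx":-11,"dy":1.1,"dz":0,"spin":0.5,"grip":0}
    - {"dx":-13.2,"dy":1.4,"dz":0,"spin":0.6,"grip":0}
    - {"dx":-15.4,"dy":1.6,"dz":0,"spin":0.7,"grip":0}
    - {"dx":-17,"dy":1.8,"dz":0,"spin":0.8,"grip":0}
    - {"dx":-17.7,"dy":1.8,"dz":0,"spin":0.9,"grip":0}
    - {"dx":-17.7,"dy":1.8,"dz":0,"spin":0.9,"grip":0}

```text
time_s: 14.3
tcp_pos: [0.4563, 0.086, 0.105]
eef_rot: [-180.0, -0.0, 68.8]
contact_force: [-0.2, -0.9, -1.0]
gripper_width: 0.0002
```

```bash
python3 sc.py s12; python3 look.py w12
```

```text
yellow (array([276.09345794, 198.91588785]), array([270, 194,  13,  11, 107], dtype=int32))
blue (array([227.65540541, 232.        ]), array([221, 226,  14,  13, 148], dtype=int32))
green None
red (array([171.12711864, 198.        ]), array([166, 192,  12,  12, 118], dtype=int32))
[-0.22  0.07  0.58]
[0.45751965 0.08619802 0.10516618] [ 1.79988332e+02 -3.40460649e-02  6.84891932e+01] 0.0002632661479462827 [-0.21604394  0.07282628  0.57658266] 14.35
yellow [524.7 142. ] [ 497  117   57   50 2130] [0.6274 0.0733 0.05  ]
blue [283.3 211.4] [ 260  193   47   39 1363] [0.4576 0.0877 0.05  ]
red [105.4 141.5] [  74   95   64   97 2732] [0.3638 0.1776 0.05  ]
```

The yellow cap's top edge now sits 2 px lower, which is about 6 mm, so the key is in. The wrist estimate for blue, (0.4576, 0.0877), is within 2 mm of the tool, so I'll descend.

Request:
servo_tool:
  targets:
    - {"dx":0,"dy":0.1,"dz":-2,"spin":0,"grip":0}
    - {"dx":0,"dy":0.1,"dz":-4,"spin":0,"grip":0}
    - {"dx":0,"dy":0.1,"dz":-5.5,"spin":0,"grip":0}
    - {"dx":0,"dy":0.1,"dz":-6.5,"spin":0,"grip":0}
    - {"dx":0,"dy":0.1,"dz":-7.3,"spin":0,"grip":0}
    - {"dx":0,"dy":0.1,"dz":-7.9,"spin":0,"grip":0}
    - {"dx":0,"dy":0.1,"dz":-8.3,"spin":0,"grip":0}
    - {"dx":0,"dy":0.1,"dz":-8.6,"spin":0,"grip":0}
    - {"dx":0,"dy":0.1,"dz":-8.7,"spin":0,"grip":0}
    - {"dx":0,"dy":0.1,"dz":-8.7,"spin":0,"grip":0}

```text
time_s: 15.23
tcp_pos: [0.4581, 0.0871, 0.018]
eef_rot: [180.0, -0.0, 68.5]
contact_force: [-0.2, 0.6, -0.7]
gripper_width: 0.0006
```

Request:
servo_tool:
  targets:
    - {"dx":0,"dy":0,"dz":-0.1,"spin":0,"grip":0}
    - {"dx":0,"dy":0,"dz":-0.2,"spin":0,"grip":0}
    - {"dx":0,"dy":0,"dz":-0.3,"spin":0,"grip":0}
    - {"dx":0,"dy":0,"dz":-0.4,"spin":0,"grip":0}
    - {"dx":0,"dy":0,"dz":-0.5,"spin":0,"grip":0}
    - {"dx":0,"dy":0,"dz":-0.5,"spin":0,"grip":0}
    - {"dx":0,"dy":0,"dz":-0.5,"spin":0,"grip":0}
    - {"dx":0,"dy":0,"dz":-0.5,"spin":0,"grip":0}
    - {"dx":0,"dy":0,"dz":-0.5,"spin":0,"grip":0}
    - {"dx":0,"dy":0,"dz":-0.5,"spin":0,"grip":0}

```text
time_s: 16.07
tcp_pos: [0.4582, 0.0872, 0.013]
eef_rot: [180.0, -0.0, 68.5]
contact_force: [-0.0, 0.5, 2.9]
gripper_width: 0.0002
```

Contact came at the expected height. Pressing.

Request:
servo_tool:
  targets:
    - {"dx":0,"dy":0,"dz":-0.1,"spin":0,"grip":0}
    - {"dx":0,"dy":0,"dz":-0.2,"spin":0,"grip":0}
    - {"dx":0,"dy":0,"dz":-0.3,"spin":0,"grip":0}
    - {"dx":0,"dy":0,"dz":-0.4,"spin":0,"grip":0}
    - {"dx":0,"dy":0,"dz":-0.5,"spin":0,"grip":0}
    - {"dx":0,"dy":0,"dz":-0.6,"spin":0,"grip":0}
    - {"dx":0,"dy":0,"dz":-0.7,"spin":0,"grip":0}
    - {"dx":0,"dy":0,"dz":-0.7,"spin":0,"grip":0}
    - {"dx":0,"dy":0,"dz":-0.7,"spin":0,"grip":0}
    - {"dx":0,"dy":0,"dz":-0.7,"spin":0,"grip":0}

```text
time_s: 16.9
tcp_pos: [0.4582, 0.0872, 0.006]
eef_rot: [180.0, -0.0, 68.5]
contact_force: [-1.2, 1.3, 6.6]
gripper_width: 0.0001
```

Request:
servo_tool:
  targets:
    - {"dx":0,"dy":0,"dz":-0.1,"spin":0,"grip":0}
    - {"dx":0,"dy":0,"dz":-0.15,"spin":0,"grip":0}
    - {"dx":0,"dy":0,"dz":-0.15,"spin":0,"grip":0}
    - {"dx":0,"dy":0,"dz":-0.15,"spin":0,"grip":0}
    - {"dx":0,"dy":0,"dz":-0.15,"spin":0,"grip":0}
    - {"dx":0,"dy":0,"dz":-0.15,"spin":0,"grip":0}
    - {"dx":0,"dy":0,"dz":-0.15,"spin":0,"grip":0}
    - {"dx":0,"dy":0,"dz":-0.15,"spin":0,"grip":0}
    - {"dx":0,"dy":0,"dz":-0.15,"spin":0,"grip":0}
    - {"dx":0,"dy":0,"dz":-0.15,"spin":0,"grip":0}

```text
time_s: 17.73
tcp_pos: [0.4582, 0.0872, 0.0047]
eef_rot: [180.0, -0.0, 68.6]
contact_force: [-0.8, 1.0, 9.2]
gripper_width: 0.0007
```

Blue took 9.2 N. Lifting and moving to green.

Request:
servo_tool:
  targets:
    - {"dx":0,"dy":0,"dz":0.3,"spin":0,"grip":0}
    - {"dx":0,"dy":0,"dz":1,"spin":0,"grip":0}
    - {"dx":0,"dy":0,"dz":3,"spin":0,"grip":0}
    - {"dx":0,"dy":0,"dz":5,"spin":0,"grip":0}
    - {"dx":0,"dy":0,"dz":7,"spin":0,"grip":0}
    - {"dx":0,"dy":0,"dz":9,"spin":0,"grip":0}
    - {"dx":0,"dy":0,"dz":11,"spin":0,"grip":0}
    - {"dx":1.5,"dy":1.8,"dz":11,"spin":0,"grip":0}
    - {"dx":3,"dy":3.7,"dz":11,"spin":0,"grip":0}
    - {"dx":4.5,"dy":5.5,"dz":11,"spin":0,"grip":0}

```text
time_s: 18.57
tcp_pos: [0.5028, 0.1424, 0.1148]
eef_rot: [-180.0, -0.0, 68.5]
contact_force: [-0.7, 0.5, 0.8]
gripper_width: 0.0007
```

Request:
servo_tool:
  targets:
    - {"dx":1.5,"dy":1.9,"dz":0,"spin":0,"grip":0}
    - {"dx":3,"dy":3.8,"dz":0,"spin":0,"grip":0}
    - {"dx":4.5,"dy":5.7,"dz":0,"spin":0,"grip":0}
    - {"dx":6,"dy":7.6,"dz":0,"spin":0,"grip":0}
    - {"dx":7.5,"dy":9.5,"dz":0,"spin":0,"grip":0}
    - {"dx":9,"dy":11.4,"dz":0,"spin":0,"grip":0}
    - {"dx":10,"dy":12.6,"dz":0,"spin":0,"grip":0}
    - {"dx":10.2,"dy":13,"dz":0,"spin":0,"grip":0}
    - {"dx":10.2,"dy":13,"dz":0,"spin":0,"grip":0}
    - {"dx":10.2,"dy":13,"dz":0,"spin":0,"grip":0}

```text
time_s: 19.4
tcp_pos: [0.6039, 0.2713, 0.1136]
eef_rot: [-179.9, 0.1, 68.5]
contact_force: [-0.9, -0.3, 0.2]
gripper_width: 0.0003
```

```bash
python3 sc.py s14; python3 look.py w14
```

```text
yellow (array([276.09345794, 198.91588785]), array([270, 194,  13,  11, 107], dtype=int32))
blue (array([227.81451613, 232.82258065]), array([222, 227,  13,  12, 124], dtype=int32))
green (array([215.94791667, 177.16666667]), array([211, 172,  11,  11,  96], dtype=int32))
red (array([171.1       , 197.96666667]), array([165, 192,  13,  12, 120], dtype=int32))
[ 0.35 -0.33 -0.21]
[0.60393213 0.2711599  0.11398801] [-1.79945484e+02  6.42546898e-02  6.85206018e+01] 0.0004175659870865803 [ 0.34847677 -0.3250685  -0.20508742] 19.45
yellow [ 87.5 365. ] [ 87 365   2   1   2] [0.4005 0.2052 0.05  ]
green [284.6 213.4] [267 207  38  15 361] [0.6033 0.2684 0.05  ]
red [ 95.  225.1] [  69  202   53   46 1862] [0.4682 0.3117 0.05  ]
```

The blue blob dropped by about 1 px with its top edge lower, so it is in. Green, red and yellow read as expected. Descending on green.

Request:
servo_tool:
  targets:
    - {"dx":0.05,"dy":0,"dz":-3,"spin":0,"grip":0}
    - {"dx":0.05,"dy":0,"dz":-5,"spin":0,"grip":0}
    - {"dx":0.05,"dy":0,"dz":-6.5,"spin":0,"grip":0}
    - {"dx":0.05,"dy":0,"dz":-7.5,"spin":0,"grip":0}
    - {"dx":0.05,"dy":0,"dz":-8.3,"spin":0,"grip":0}
    - {"dx":0.05,"dy":0,"dz":-8.9,"spin":0,"grip":0}
    - {"dx":0.05,"dy":0,"dz":-9.3,"spin":0,"grip":0}
    - {"dx":0.05,"dy":0,"dz":-9.6,"spin":0,"grip":0}
    - {"dx":0.05,"dy":0,"dz":-9.6,"spin":0,"grip":0}
    - {"dx":0.05,"dy":0,"dz":-9.6,"spin":0,"grip":0}

```text
time_s: 20.33
tcp_pos: [0.6057, 0.2723, 0.0188]
eef_rot: [180.0, -0.0, 68.5]
contact_force: [0.8, 0.2, -1.1]
gripper_width: 0.0004
```

Request:
servo_tool:
  targets:
    - {"dx":0,"dy":0,"dz":-0.1,"spin":0,"grip":0}
    - {"dx":0,"dy":0,"dz":-0.2,"spin":0,"grip":0}
    - {"dx":0,"dy":0,"dz":-0.3,"spin":0,"grip":0}
    - {"dx":0,"dy":0,"dz":-0.4,"spin":0,"grip":0}
    - {"dx":0,"dy":0,"dz":-0.5,"spin":0,"grip":0}
    - {"dx":0,"dy":0,"dz":-0.5,"spin":0,"grip":0}
    - {"dx":0,"dy":0,"dz":-0.5,"spin":0,"grip":0}
    - {"dx":0,"dy":0,"dz":-0.5,"spin":0,"grip":0}
    - {"dx":0,"dy":0,"dz":-0.5,"spin":0,"grip":0}
    - {"dx":0,"dy":0,"dz":-0.5,"spin":0,"grip":0}

```text
time_s: 21.17
tcp_pos: [0.6056, 0.2722, 0.0135]
eef_rot: [180.0, -0.0, 68.5]
contact_force: [-0.9, -0.1, 3.4]
gripper_width: 0.0003
```

Request:
servo_tool:
  targets:
    - {"dx":0,"dy":0,"dz":-0.1,"spin":0,"grip":0}
    - {"dx":0,"dy":0,"dz":-0.2,"spin":0,"grip":0}
    - {"dx":0,"dy":0,"dz":-0.3,"spin":0,"grip":0}
    - {"dx":0,"dy":0,"dz":-0.4,"spin":0,"grip":0}
    - {"dx":0,"dy":0,"dz":-0.5,"spin":0,"grip":0}
    - {"dx":0,"dy":0,"dz":-0.6,"spin":0,"grip":0}
    - {"dx":0,"dy":0,"dz":-0.7,"spin":0,"grip":0}
    - {"dx":0,"dy":0,"dz":-0.7,"spin":0,"grip":0}
    - {"dx":0,"dy":0,"dz":-0.7,"spin":0,"grip":0}
    - {"dx":0,"dy":0,"dz":-0.7,"spin":0,"grip":0}

```text
time_s: 22.0
tcp_pos: [0.6056, 0.2722, 0.0067]
eef_rot: [180.0, -0.0, 68.5]
contact_force: [-1.3, 0.8, 5.5]
gripper_width: 0.0007
```

Request:
servo_tool:
  targets:
    - {"dx":0,"dy":0,"dz":-0.1,"spin":0,"grip":0}
    - {"dx":0,"dy":0,"dz":-0.2,"spin":0,"grip":0}
    - {"dx":0,"dy":0,"dz":-0.2,"spin":0,"grip":0}
    - {"dx":0,"dy":0,"dz":-0.2,"spin":0,"grip":0}
    - {"dx":0,"dy":0,"dz":-0.2,"spin":0,"grip":0}
    - {"dx":0,"dy":0,"dz":-0.2,"spin":0,"grip":0}
    - {"dx":0,"dy":0,"dz":-0.2,"spin":0,"grip":0}
    - {"dx":0,"dy":0,"dz":-0.2,"spin":0,"grip":0}
    - {"dx":0,"dy":0,"dz":-0.2,"spin":0,"grip":0}
    - {"dx":0,"dy":0,"dz":-0.2,"spin":0,"grip":0}

```text
time_s: 22.83
tcp_pos: [0.6057, 0.2722, 0.005]
eef_rot: [180.0, -0.0, 68.6]
contact_force: [-1.2, 0.2, 9.4]
gripper_width: 0.0008
```

Request:
servo_tool:
  targets:
    - {"dx":0,"dy":0,"dz":0.3,"spin":0,"grip":0}
    - {"dx":0,"dy":0,"dz":1,"spin":0,"grip":0}
    - {"dx":0,"dy":0,"dz":3,"spin":0,"grip":0}
    - {"dx":0,"dy":0,"dz":5,"spin":0,"grip":0}
    - {"dx":0,"dy":0,"dz":7,"spin":0,"grip":0}
    - {"dx":0,"dy":0,"dz":9,"spin":0,"grip":0}
    - {"dx":0,"dy":0,"dz":11,"spin":0,"grip":0}
    - {"dx":0,"dy":0,"dz":13,"spin":0,"grip":0}
    - {"dx":0,"dy":0,"dz":15,"spin":0,"grip":0}
    - {"dx":0,"dy":0,"dz":15,"spin":0,"grip":0}

```text
time_s: 23.67
tcp_pos: [0.607, 0.2728, 0.1586]
eef_rot: [179.8, -0.2, 68.6]
contact_force: [0.4, -0.6, 1.1]
gripper_width: 0.0002
```

```bash
python3 sc.py s16; python3 -c "
from h import *
b=cv2.imread('pics/s16.png')[140:270,150:330]
cv2.imwrite('pics/v12.png',cv2.resize(b,(800,578),interpolation=2))"
```

```text
yellow (array([276.09345794, 198.91588785]), array([270, 194,  13,  11, 107], dtype=int32))
blue (array([227.81300813, 232.8699187 ]), array([222, 227,  13,  12, 123], dtype=int32))
green (array([216.16      , 178.01333333]), array([211, 174,  11,   9,  75], dtype=int32))
red (array([171.1       , 197.96666667]), array([165, 192,  13,  12, 120], dtype=int32))
[-0.32  0.11 -0.48]
```

View pics/v12.png

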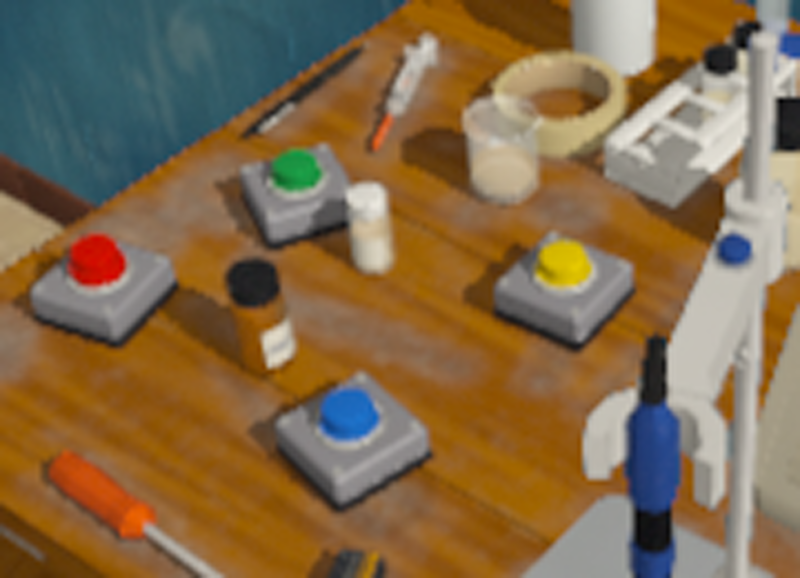

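The yellow (562,265), blue (348,413) and green (297,170) keys are visibly down and the red key (97,260) stands out. The vials and beaker are upright. Handing in.

```bash
python3 -c "
from plant import r
print(r.close_job())"
```

```text
the job is handed in; nothing more can be done
None
```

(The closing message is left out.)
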